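Unplug the teal body scrubber and show its charging contacts to the inspection camera

ROBOT

A 6-joint arm with a two-finger parallel gripper is mounted at the origin on the work surface. World frame = base frame: x ahead of the robot, y to its left, z up, the work surface at z = 0. Lengths are in m, angles in rad, forces in N, time in s.
With the tool pointing down it reaches from about 0.3 to 0.875 m from the base axis. Payload 6.4 kg.
Tool frame: the origin (TCP) lies midway between the tips of the shut fingers; the grasp point (between the pads) lies 19 mm behind it; z points along the fingers, x is the direction in which the jaws open and shut, and the axes are right-handed (so a half turn about z gives the same grasp; the last joint's range is limited). The gripper opens to 88 mm and grips with 3 to 60 N. Pads are 18 mm wide; open, the fingers measure 123 mm over their backs; the gripper's body (75 mm by 187 mm) begins 45 mm behind the grasp point.
Start: joints at [-1.362, 0.181, 1.607, -0, 1.354, -0.206], TCP at [0.232, -0.526, 0.214] pointing down, gripper open.
Joint ranges: [-2.99, 2.99], [-0.89, 2.07], [0.3, 2.58], [-1.14, 4.28], [0, 2.63], [-3.12, 3.12]. Speed limits (rad/s): [2.57, 2.57, 3.01, 3.14, 3.14, 3.14].

INTERFACE

Orientations are given as a unit quaternion [w, x, y, z].
In Python, from cell import ctrl, set_gripper, kinematics, status, optics, job gives the robot as it stands. Calls block until the motion is done:
- ctrl.goto(position, orientation): joint-space move of the TCP to a pose.
- ctrl.move_linear(position, ori=None, feed=0.15, contact_N=None): straight line of the TCP; ori=None keeps the orientation; feed is the mean speed in m/s. With contact_N (N) it stops when the force on the tool has changed by that much, and returns True; else False.
- ctrl.movej(angles): joint-space move.
- set_gripper(opening, strength=None): finger opening in m; strength is the grip in N (None keeps the last); returns when the fingers have stopped.
- ctrl.hold(seconds).
- kinematics.inverse_kinematics(position, orientation): joint angles nearest the present ones, or None.
- status.state(): the state.
- optics.read_camera(name): name is "side" or "top" or "wrist"; returns the picture (480x640x3 uint8, red, green, blue); there is no depth.
- optics.get_calibration(name): a dict with "fovy" (degrees; the focal length in pixels is half the picture's height over the tangent of half this angle, whatever the lens; pixels are square), "cx", "cy" (the principal point, pixels), "extrinsics" (4x4, takes a point from camera to world coordinates). Camera axes: x right, y down, z forward; pixel columns grow to the right and rows downward; lengths in m; the calibration is good to about 2 mm. The wrist camera is an equidistant fisheye: a pixel r from the principal point sees the ray r / f radians off the axis. A picture is of the moment at which its call begins: read the wrist's pose just before it. get_calibration takes no time and is no camera call; for the wrist camera it gives the pose at the moment of the call.
A pose or a line that the arm cannot do raises ctrl.PlanningError and nothing moves.
- job.job_done(): hands the job in, once; it reports no verdict.
Trained networks look in the newest picture that a camera, given by its name, has taken for a name from the list of things; names that differ only in an ending like _2 or _b are one class to them, and where a whole thing is asked for, a point or a joint stands for the part that bears it (a point fixed in the world has none). Each returns a list of dicts, best first, with "conf" (0 to 1); they miss things now and then, are a little off and sometimes report something else, mostly with a low value. They report only what shows in the picture. A call takes as long as a camera call. They do not tell look-alikes from the thing itself.
- optics.silhouettes(target, camera): "mask" (480x640 bool, what is visible of it) and "centre" ([column, row] in pixels, amid what is visible of it).
The state is a dict: "time": time; "joints": joint angles; "dq": joint speeds; "effort": joint torques, N m; "position": TCP position; "orientation": TCP orientation; "ft_force": force on the tool from outside, world axes, zero at the start; "torque": the same for the moment, N m; "grip_width": finger opening in m.
Only numpy, scipy, OpenCV 4.12 (cv2) and the standard library are available. Lean on these libraries where they do the work, as an engineer would, in place of code of your own. Each camera call takes 0.05 s, during which the arm holds its last target.

TASK

Pull the teal body scrubber up out of its charging dock, against the catch in the socket, and show its brass charging contacts to the inspection camera: hold it upright in the air with the contacts at lens height, 10 cm straight in front of the lens and facing it squarely. Finish while still holding it there, still and carried by the gripper alone. Do not touch the camera, and leave the coral scrubber and all the other things where they are.

Things in the scene. Friction and masses are not known exactly. Their poses are not given: they have to be found in the camera images.
- teal_scrubber: Hard teal silicone body scrubber, about 160 g, standing in one of two white docks. Origin: centre of its plug's underside, 16 mm above the surface when plugged in; z up its length, -x its front. Black plug 16 (x) x 24 (y) mm, z 0 to 34; white collar 28 x 40 mm, z 34 to 56; teal head 30 (x) x 50 (y) mm, rounded edges, z 54 to 140. Front: rows of 4 mm nubs; back: plain with a white strip
- head_grip (a point): Middle of the teal head at the height to grip it, 112 mm above the scrubber's origin on its axis, 28 mm below its top; best taken from above across the 50 mm width (along y), which leaves the front free. Axes as the scrubber's
- contacts (a point): Middle of the three brass charging contacts, on the front of the teal scrubber's plug: at x = -8, y = 0, z = 14 mm in its frame
- contacts_aim (a point): Imaginary point 100 mm straight out from the contacts (x = -108, y = 0, z = 14 mm in the teal scrubber's frame); it falls on the lens when the contacts are shown properly. Axes as the scrubber's
- dock_a: White dock of the teal scrubber, fixed: block 90 (x) x 80 (y) x 50 mm high, socket 36 mm deep in the middle of its top. Origin: centre of its underside; front -x (green light), as the scrubber's. A sprung nose at the back of the socket catches a notch in the plug: about 10 N of upward pull frees it; the plug is clear after 34 mm. Which of the two docks stands where varies
- dock_a_detent (a joint): Travel of the sprung nose in the teal scrubber's dock: 0 m resting in the notch, about 0.001 while the plug passes it; 1200 N/m, preloaded to 6 N
- dock_b: The other dock, of the same make and size, with the coral scrubber; fixed
- coral_scrubber: Bystander: the same scrubber in coral red, plugged into the other dock; same size and frame. Leave it alone
- camera: Inspection camera on a stubby stand, fixed: black foot of 84 mm diameter, thin post, grey housing 56 (x) x 60 (y) x 54 mm high with its top 187 mm above the surface. Origin: centre of the underside of the foot; it looks along its own -x, level
- lens (a point): Middle of the front of the camera's black lens barrel, 160 mm above the surface, 40 mm ahead (-x) of the camera's origin. Axes as the camera's: it looks along -x
- shooting_point (a point): Point in the air 100 mm straight in front of the lens, at lens height (160 mm): the contacts belong here
- glass_bottle: Bystander: frosted glass bottle with white twist cap, 56 mm in diameter, 130 mm high; origin under its centre
- soap_saver: Bystander: slatted wooden soap saver 72 x 110 x 18 mm; origin under its centre
- mirror: Bystander: small round chrome mirror, 96 mm in diameter, on a round foot of 60 mm, 130 mm high in all; origin under the foot
Mind the look-alikes: they are no part of the job. Leave any green or pink look-alike of the camera alone.

How it is judged:
By the outcome, as a careful person would: the job done as asked, in the order asked, and still so for the second after the job is handed in, while the arm keeps its last pose, push and grip.
It also fails if it takes over 32 s, if anything falls off the work surface, if the arm or the gripper's body presses on something with over 40 N, if the wrist force passes 120 N, or if a joint passes its speed limit or range.

## Working session

There is one attempt and no reset: what is moved stays moved. The work goes in short steps, each a Python script; the robot and the scene stay as the last script left them, time stands still between calls to the robot, and variables do not carry over. Pictures are saved under pics/ and viewed, and the job is handed in when it is done.

```bash
ls; mkdir -p pics
python3 - <<'E'
from cell import ctrl,set_gripper,kinematics,status,optics,job
import cv2
for n in ("side","top","wrist"):
    im=optics.read_camera(n); cv2.imwrite(f"pics/{n}0.png",im[:,:,::-1])
    c=optics.get_calibration(n); print(n,c)
print(status.state())
E
```

```text
pics
side {'fovy': 47.92283409333765, 'cx': 313.1220385661522, 'cy': 229.41512924502882, 'extrinsics': array([[-0.94566329, -0.20965524,  0.24852692,  0.28168315],
       [-0.32493656,  0.63690173, -0.69912261,  0.79659167],
       [-0.01171251, -0.74189006, -0.67041923,  0.968009  ],
       [ 0.        ,  0.        ,  0.        ,  1.        ]])}
top {'fovy': 55.334822337138455, 'cx': 321.0595271195868, 'cy': 240.91171532921143, 'extrinsics': array([[ 0.01441759, -0.9970685 ,  0.07514345,  0.48141641],
       [-0.99987151, -0.01490305, -0.00590373, -0.08161016],
       [ 0.00700629, -0.07504868, -0.99715526,  1.15523665],
       [ 0.        ,  0.        ,  0.        ,  1.        ]])}
wrist {'fovy': 65.70646984690485, 'cx': 325.56104069360055, 'cy': 237.4752930806675, 'extrinsics': array([[ 0.40315487, -0.88148691, -0.24585968,  0.29569633],
       [-0.91513044, -0.38879076, -0.10666786, -0.49825581],
       [-0.00156165,  0.26799735, -0.96341838,  0.38370767],
       [ 0.        ,  0.        ,  0.        ,  1.        ]])}
{'time': 0.15, 'joints': array([-1.36228257e+00,  1.81371896e-01,  1.60778003e+00,  4.05732256e-06,
        1.35382501e+00, -2.06303933e-01]), 'dq': array([-0.00116119, -0.00384855, -0.00330235,  0.00100356,  0.0006062 ,
        0.00105253]), 'effort': array([ 1.92272280e-03, -4.34226716e+01, -3.42179096e+01,  7.02915760e-02,
        3.55214858e-02, -8.54140490e-05]), 'position': array([ 0.23165733, -0.52577307,  0.21371546]), 'orientation': array([-4.90277284e-04,  8.37562421e-01, -5.46341204e-01, -4.88557545e-04]), 'ft_force': array([ 0.03111526, -0.54106913,  0.53712112]), 'torque': array([-0.0024463 ,  0.03792011, -0.03064035]), 'grip_width': 0.08803212735253137}
```

View pics/side0.png

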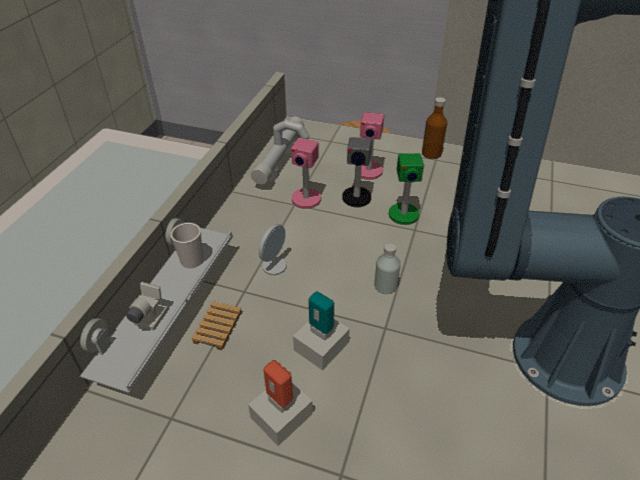

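View pics/top0.png

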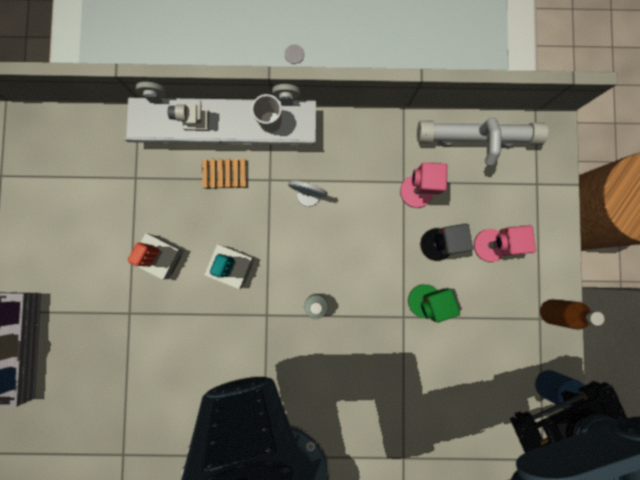

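View pics/wrist0.png

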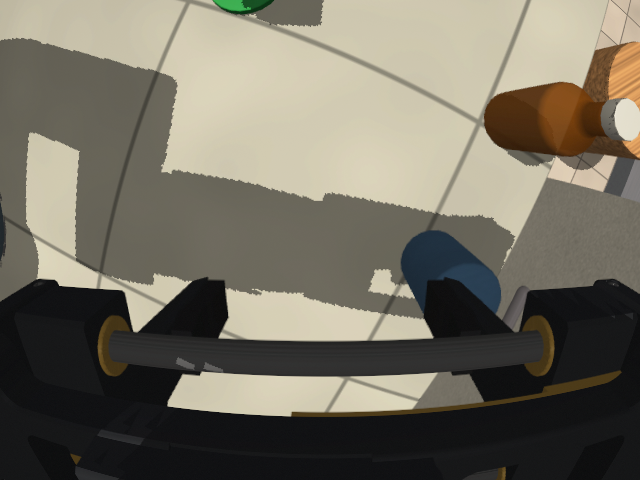

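The inspection camera is the grey one: in the side view its foot is at (357,197) and its lens at (358,157). The teal scrubber is at (321,313) in the side view and (222,265) in the top view. Next I'll run the networks on these and zoom in.

```bash
cat > h.py <<'E'
import numpy as np, cv2
from cell import ctrl,set_gripper,kinematics,status,optics,job
def cal(n):
    c=optics.get_calibration(n); return c, 240/np.tan(np.radians(c['fovy'])/2)
def proj(P,n,cf=None):
    c,f=cf or cal(n); E=c['extrinsics']; P=np.atleast_2d(P)
    p=(P-E[:3,3])@E[:3,:3]
    if n=='wrist':
        r=np.hypot(p[:,0],p[:,1])+1e-12; th=np.arctan2(r,p[:,2]); s=f*th/r
        return np.c_[p[:,0]*s+c['cx'],p[:,1]*s+c['cy']]
    return np.c_[f*p[:,0]/p[:,2]+c['cx'],f*p[:,1]/p[:,2]+c['cy']]
def ray(uv,n,cf=None):
    c,f=cf or cal(n); E=c['extrinsics']; d=(np.array(uv)-[c['cx'],c['cy']])/f
    if n=='wrist':
        th=np.hypot(*d); v=np.r_[d/th*np.sin(th),np.cos(th)]
    else: v=np.r_[d,1]; v/=np.linalg.norm(v)
    return E[:3,3],E[:3,:3]@v
def onz(uv,n,z,cf=None):
    o,v=ray(uv,n,cf); return o+v*(z-o[2])/v[2]
E
python3 - <<'E'
from h import *
for n in ("top","side"):
    im=optics.read_camera(n)
    for t in ("teal_scrubber","dock_a","camera","coral_scrubber","glass_bottle","mirror"):
        for d in optics.silhouettes(t,n)[:5]:
            m=d['mask']; ys,xs=np.nonzero(m); print(n,t,round(d['conf'],2),np.round(d['centre'],1),xs.min(),xs.max(),ys.min(),ys.max(),m.sum(), im[m].mean(0).astype(int))
            np.save(f"m_{n}_{t}_{int(d['centre'][0])}.npy",m)
for n,(x,y,w,h) in {"top":(120,160,380,160),}.items():
    pass
im=optics.read_camera("top")[:,:,::-1]
a=cv2.resize(im[225:305,180:280],None,fx=6,fy=6,interpolation=cv2.INTER_CUBIC);cv2.imwrite("pics/t_dock.png",a)
a=cv2.resize(im[215:275,410:490],None,fx=8,fy=8,interpolation=cv2.INTER_CUBIC);cv2.imwrite("pics/t_cam.png",a)
im=optics.read_camera("side")[:,:,::-1]
a=cv2.resize(im[120:215,320:410],None,fx=6,fy=6,interpolation=cv2.INTER_CUBIC);cv2.imwrite("pics/s_cam.png",a)
a=cv2.resize(im[280:375,280:365],None,fx=6,fy=6,interpolation=cv2.INTER_CUBIC);cv2.imwrite("pics/s_dock.png",a)
print("cam foot",onz((434,244),"top",0.0),onz((357,197),"side",0)); print("teal top",onz((222,265),"top",.156))
E
```

```text
top teal_scrubber 0.55 [222.1 268.4] 211 235 253 276 462 [31 89 83]
top teal_scrubber 0.31 [443.8 242.9] 421 473 223 260 1490 [54 54 52]
top teal_scrubber 0.31 [223.6 172. ] 202 247 157 187 1292 [154 117  75]
top dock_a 0.75 [167.2 256.5] 142 183 233 278 949 [122 121 109]
top dock_a 0.65 [234.7 265.5] 206 253 244 287 896 [139 139 126]
top camera 0.96 [432.7 301.6] 408 459 284 321 1446 [ 32 106  42]
top camera 0.96 [422.3 181.8] 400 447 161 207 1600 [168  88 104]
top camera 0.94 [445.  240.2] 421 473 223 259 1415 [53 53 51]
top camera 0.7 [502.8 243.1] 473 536 225 261 1740 [169  87 104]
top coral_scrubber 0.83 [140.5 256.2] 129 161 242 265 592 [123  62  47]
top coral_scrubber 0.71 [446.  242.4] 421 473 223 260 1452 [53 53 51]
top glass_bottle 0.68 [317.3 304.6] 305 327 293 317 471 [127 131 118]
top mirror 0.7 [307.9 190.9] 290 326 180 205 561 [128 131 125]
side teal_scrubber 0.56 [322.3 314.7] 309 334 293 339 962 [23 74 71]
side dock_a 0.71 [279.  412.3] 248 313 386 444 2072 [123 119 110]
side dock_a 0.66 [323.5 343.4] 293 349 322 367 1508 [121 118 109]
side camera 0.88 [369.4 128.9] 361 383 113 178 816 [127  71  84]
side camera 0.83 [305.3 164.9] 291 320 138 208 1321 [121  71  82]
side camera 0.81 [405. 184.] 389 423 153 224 1433 [30 80 40]
side camera 0.65 [356.7 166.4] 342 371 137 207 1266 [46 44 44]
side camera 0.24 [326.4 318. ] 309 334 291 339 1029 [26 75 72]
side coral_scrubber 0.76 [278.4 385.4] 264 292 361 412 1116 [122  62  47]
side glass_bottle 0.66 [386.1 273.4] 375 400 243 293 992 [108 112 103]
side mirror 0.8 [272.5 249.7] 259 286 224 274 976 [93 95 94]
side mirror 0.31 [321.  315.6] 309 334 292 339 1021 [26 75 72]
cam foot [ 0.56490285 -0.37472369  0.        ] [ 0.56625366 -0.38285151  0.        ]
teal top [0.50090667 0.12736456 0.156     ]
```

View pics/t_dock.png

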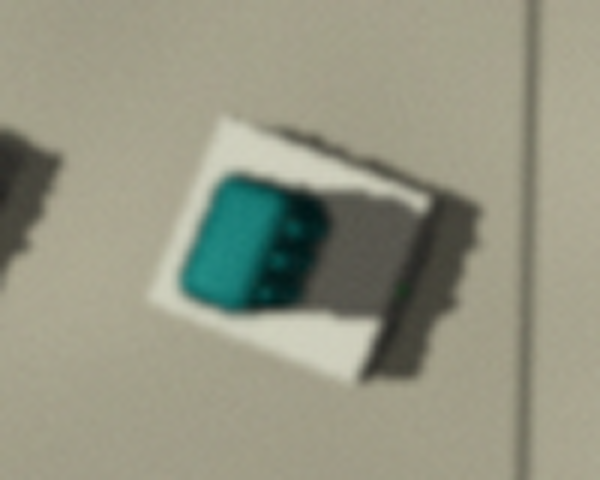

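View pics/t_cam.png

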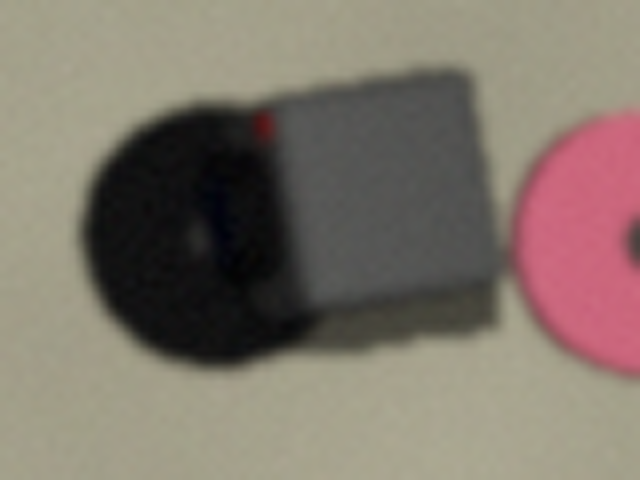

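View pics/s_cam.png

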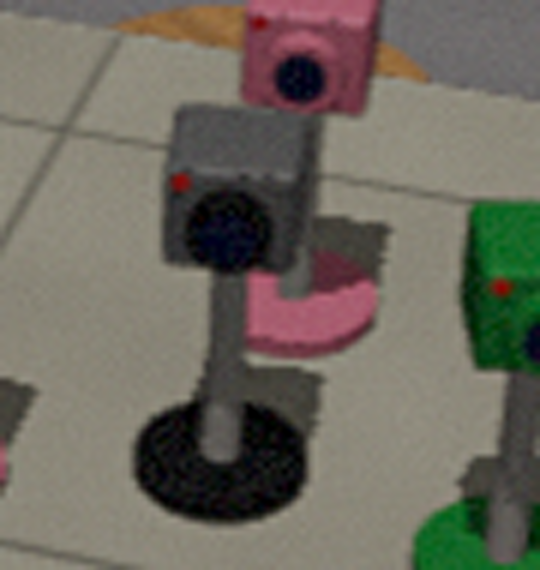

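View pics/s_dock.png

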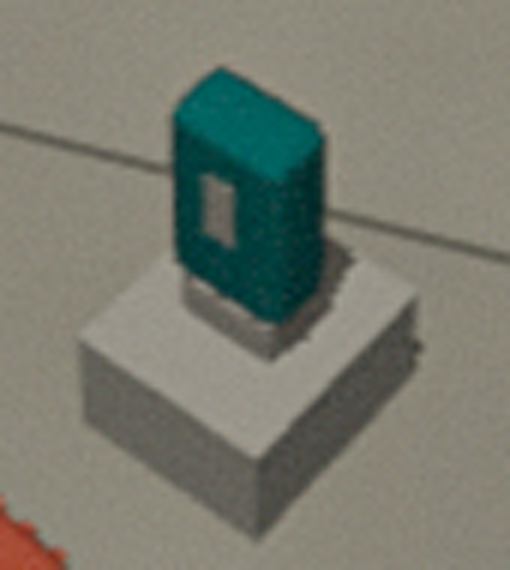

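The crops show the dock's green light and the scrubber's nub side facing right in the top view (world −y). The grey camera's lens faces left (+y). I'll compute both poses from the corners.

Run:
```python
from h import *
d=np.array([(225,117),(432,203),(362,380),(150,297)])/6+[180-.4,225-.4]
D=np.array([onz(p,"top",.05) for p in d]); print("dock",D.mean(0),[np.round(np.linalg.norm(D[i]-D[i-1]),4) for i in range(4)])
f=D[[1,2]].mean(0)-D[[0,3]].mean(0); print("front az",np.degrees(np.arctan2(f[1],f[0]))); f=D[[2,3]].mean(0)-D[[0,1]].mean(0); print("side az",np.degrees(np.arctan2(f[1],f[0])))
d=np.array([(270,103),(468,72),(500,275),(310,305)])/8+[410-.4,215-.4]
D=np.array([onz(p,"top",.187) for p in d]); print("hous",D.mean(0),[np.round(np.linalg.norm(D[i]-D[i-1]),4) for i in range(4)])
f=D[[0,3]].mean(0)-D[[1,2]].mean(0); print("look az",np.degrees(np.arctan2(f[1],f[0]))); f=D[[2,3]].mean(0)-D[[0,1]].mean(0); print("side az",np.degrees(np.arctan2(f[1],f[0])))
# side: dock corners top (crop/6+(280,280))
d=np.array([(80,340),(262,460),(417,292)])/6+[280-.4,280-.4]
D=np.array([onz(p,"side",.05) for p in d]);print("side dock ctr",(D[0]+D[2])/2, np.linalg.norm(D[1]-D[0]),np.linalg.norm(D[2]-D[1])); 
for a,b in((0,1),(1,2)): f=D[b]-D[a];print(np.degrees(np.arctan2(f[1],f[0])))
print("foot side",onz(np.array([221,462])/6+[320,120],"side",.008),"top",onz(np.array([212,235])/8+[410-.4,215-.4],"top",.008))
print("lens side",onz(np.array([229,231])/6+[320,120],"side",.160))
```

```text
dock [0.50055557 0.1342867  0.05      ] [np.float64(0.0778), np.float64(0.0905), np.float64(0.0758), np.float64(0.0915)]
front az -111.01644312994726
side az 159.4758174909399
hous [ 0.56458546 -0.37840075  0.187     ] [np.float64(0.0547), np.float64(0.0537), np.float64(0.0547), np.float64(0.0513)]
look az 99.77222553587913
side az -170.35909642287027
side dock ctr [0.50159767 0.13770257 0.05      ] 0.07985061746494973 0.08876649495800855
160.39567126920537
-109.63711549659656
foot side [ 0.56435047 -0.37295729  0.008     ] top [ 0.56446665 -0.3779875   0.008     ]
lens side [ 0.5592613  -0.34349051  0.16      ]
```

Now closer looks with the wrist camera: first over the inspection camera, then over the teal scrubber.

```bash
cat >> h.py <<'E'
def down(az):  # tool z down, x at azimuth az (deg)
    a=np.radians(az)/2; return np.array([0,np.cos(a),np.sin(a),0])
E
python3 - <<'E'
from h import *
import pickle
out={}
for n,p,az in (("cam",(0.557,-.345,.33),-10),("teal",(0.50,.135,.31),-20)):
    ctrl.goto(p,down(az)); ctrl.hold(.3)
    c=cal("wrist"); im=optics.read_camera("wrist"); out[n]=(c,im)
    cv2.imwrite(f"pics/w_{n}.png",im[:,:,::-1]); s=status.state(); print(s['time'],s['position'],s['joints'],c[0]['extrinsics'][:3,3])
    if n=="cam":
        P=[0.565,-.377]; a=np.radians(99.7); u=np.array([np.cos(a),np.sin(a)])
        print(proj([[*(np.array(P)+.04*u),.16]],"wrist",c))
pickle.dump(out,open("w.pkl","wb"))
E
```

```text
2.75 [ 0.5565791  -0.34552992  0.32989707] [-7.36360984e-01  2.94666466e-01  1.24035317e+00 -3.79815639e-05
  1.60673879e+00 -5.60751047e-01] [ 0.56938345 -0.27779545  0.49977435]
[[324.99015943 202.37606458]]
4.8667 [0.50017462 0.13463389 0.30993868] [ 3.35129337e-02 -1.42862052e-02  1.62476235e+00 -2.66265199e-06
  1.53123080e+00  3.83287545e-01] [0.52473751 0.1993284  0.47986443]
```

View pics/w_cam.png

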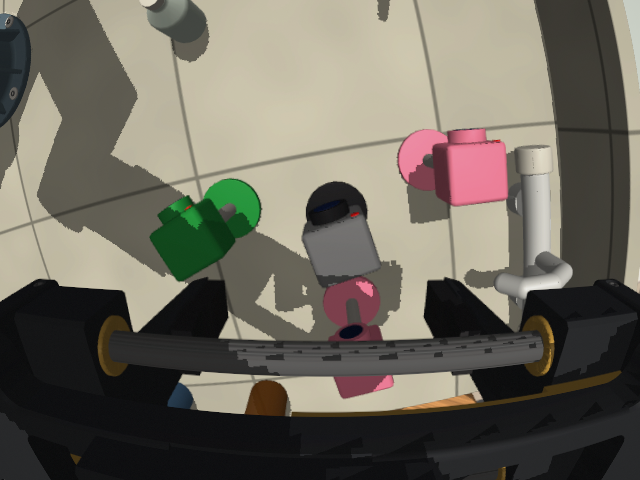

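View pics/w_teal.png

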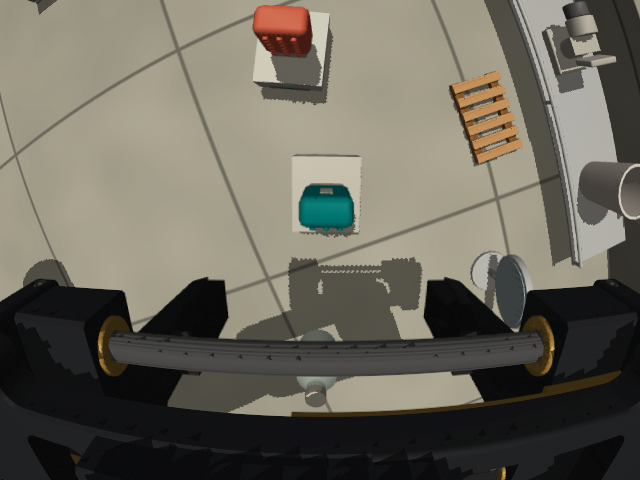

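The wrist view over the camera shows its lens barrel around (329,210) and housing top around (342,245). The second shows the teal head at (326,207), in dock_a at (327,195). I'll zoom in for corners.

Run:
```python
import pickle,cv2
o=pickle.load(open("w.pkl","rb"))
a=o["cam"][1][170:295,285:400,::-1];cv2.imwrite("pics/w_camz.png",cv2.resize(a,None,fx=4.7,fy=4.7,interpolation=cv2.INTER_CUBIC))
a=o["teal"][1][145:245,275:375,::-1];cv2.imwrite("pics/w_tealz.png",cv2.resize(a,None,fx=6,fy=6,interpolation=cv2.INTER_CUBIC))
```

```text
(no output)
```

View pics/w_camz.png

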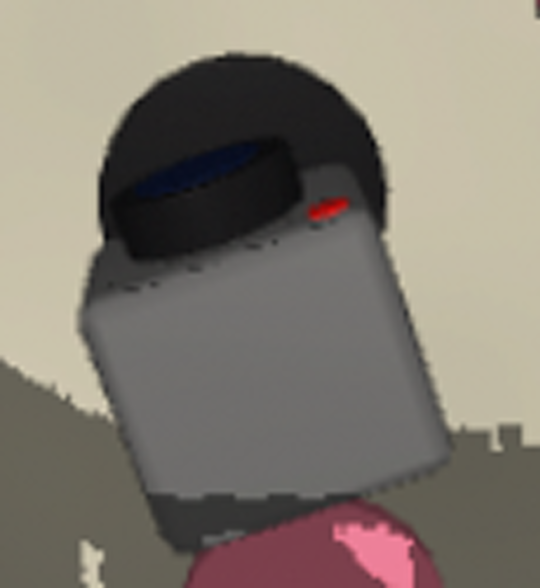

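View pics/w_tealz.png

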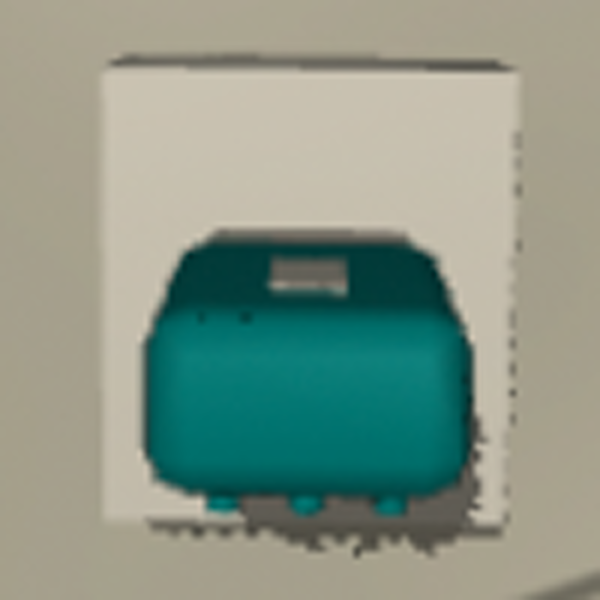

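Run:
```python
from h import *
import pickle
from scipy.optimize import least_squares
o=pickle.load(open("w.pkl","rb"))
def W(pts,k,s,off): return (np.array(pts)+.5)/s-.5+off
def az(v): return np.degrees(np.arctan2(v[1],v[0]))
c=o["cam"][0]
d=W([(83,310),(370,222),(450,462),(182,550)],0,4.7,[285,170])
D=np.array([onz(p,"wrist",.187,c) for p in d]); print("hous",D.mean(0),[np.round(np.linalg.norm(D[i]-D[i-1]),4) for i in range(4)])
print("look",az(D[0]+D[1]-D[2]-D[3]),az(D[1]-D[2]),az(D[0]-D[3]),"side",az(D[1]-D[0])+90,az(D[2]-D[3])+90)
print("lens",onz(W([(195,175)],0,4.7,[285,170])[0],"wrist",.16,c))
# foot circle: boundary pts
b=W([(101,180),(120,130),(165,82),(243,54),(310,72),(360,120),(384,180)],0,4.7,[285,170])
for z in (.006,.01):
  B=np.array([onz(p,"wrist",z,c)[:2] for p in b]); r=least_squares(lambda q:np.hypot(*(B-q[:2]).T)-q[2],[.565,-.377,.042]);print("foot",z,r.x,abs(r.fun).max())
c=o["teal"][0]
d=W([(104,68),(518,70),(507,527),(104,523)],0,6,[275,145])
D=np.array([onz(p,"wrist",.05,c) for p in d]); print("dock",D.mean(0),[np.round(np.linalg.norm(D[i]-D[i-1]),4) for i in range(4)])
print("front",az(D[3]-D[0]),az(D[2]-D[1]),"side",az(D[1]-D[0])+90-180,az(D[2]-D[3])-90)
# head: top face z=.156 extents, sides
d=W([(145,400),(471,400),(307,310),(307,495)],0,6,[275,145])
for z in (.150,.156): 
  D=np.array([onz(p,"wrist",z,c) for p in d]); print("head",z,D[:2].mean(0),np.linalg.norm(D[1]-D[0]),D[2:].mean(0),np.linalg.norm(D[2]-D[3]), az(D[1]-D[0])-90)
# fit pooled cam yaw via top image pts too
```

```text
hous [ 0.56648675 -0.3796382   0.187     ] [np.float64(0.0516), np.float64(0.0556), np.float64(0.0499), np.float64(0.0546)]
look 100.16525414578169 99.61694657062172 100.6954705535926 side 97.49652692032991 99.2374388548669
lens [ 0.558533  -0.3419078  0.16     ]
foot 0.006 [ 0.56618095 -0.37978791  0.04085942] 0.0006997185132771241
foot 0.01 [ 0.5662069  -0.37896168  0.04052842] 0.00069405122389498
dock [0.50202765 0.13553884 0.05      ] [np.float64(0.0904), np.float64(0.0795), np.float64(0.0909), np.float64(0.0805)]
front -111.04021922418968 -110.37783434546914 side -110.30022767688172 -110.62993613368013
head 0.15 [0.50205559 0.1360683  0.15      ] 0.04926208819546756 [0.50172375 0.13560397 0.15      ] 0.02853561505129554 -110.03871732634579
head 0.156 [0.50246816 0.13721895 0.156     ] 0.04836604576164896 [0.50214235 0.13676307 0.156     ] 0.028016572458955308 -110.0387173263458
```

Estimates agree across views. Dock and scrubber are at (0.502, 0.136) with front azimuth −110.5°. The camera foot is at (0.566, −0.379), looking at about 99.7°. Now descend and grasp.

Run:
```python
from h import *
q=down(-20.5); x,y=.502,.1357
ctrl.goto((x,y,.21),q); ctrl.hold(.1)
print(status.state()['position'])
print(ctrl.move_linear((x,y,.109),feed=.1,contact_N=8)); s=status.state(); print(s['time'],s['position'],s['ft_force'])
set_gripper(.04,45); ctrl.hold(.2); s=status.state(); print(s['time'],s['position'],s['ft_force'],s['torque'],s['grip_width'])
im=optics.read_camera("side");cv2.imwrite("pics/s_gr.png",cv2.resize(im[230:390,230:410,::-1],None,fx=3.5,fy=3.5))
```

```text
[0.50378316 0.13577634 0.21271734]
False
6.6083 [0.50259881 0.13573818 0.10970848] [-0.67255823 -0.27482927  0.97870532]
7.475 [0.50202482 0.135709   0.10905726] [ 0.13884985 -0.49432344  1.62992293] [-0.02441656 -0.00445603 -0.07282979] 0.04976041756468136
```

View pics/s_gr.png

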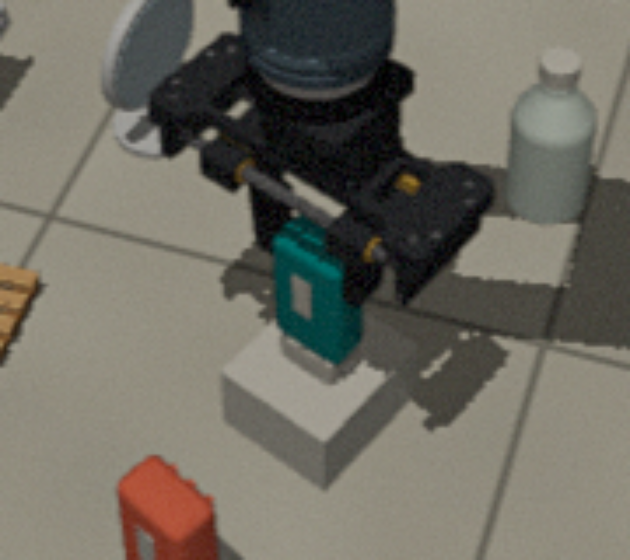

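Grip width is 49.8 mm with negligible side load, so it's well aligned. Pulling up.

Run:
```python
from h import *
x,y=.502,.1357
for z,f in ((.125,.03),(.155,.05),(.28,.12)):
    ctrl.move_linear((x,y,z),feed=f); s=status.state(); print(s['time'],s['position'],s['ft_force'],s['grip_width'])
ctrl.hold(.2);s=status.state(); print(s['time'],s['position'],s['ft_force'],s['torque'],s['grip_width'])
im=optics.read_camera("side");cv2.imwrite("pics/s_up.png",cv2.resize(im[160:390,210:430,::-1],None,fx=2.6,fy=2.6))
```

```text
8.2083 [0.50155778 0.13577643 0.12524181] [-2.84892998 -0.1875223  -1.37465328] 0.04959618519502232
8.9583 [0.50198794 0.13572002 0.15502526] [-0.31713307 -0.17370488 -2.45021711] 0.04970972856691904
10.15 [0.50146907 0.13567002 0.27898627] [ 0.40439427 -0.24286504 -2.32855956] 0.04934908743614743
10.35 [0.50165646 0.13568657 0.27923938] [-0.28956906  0.36192848 -1.93185502] [ 0.01250305 -0.07500225  0.03850938] 0.04991039685220318
```

View pics/s_up.png

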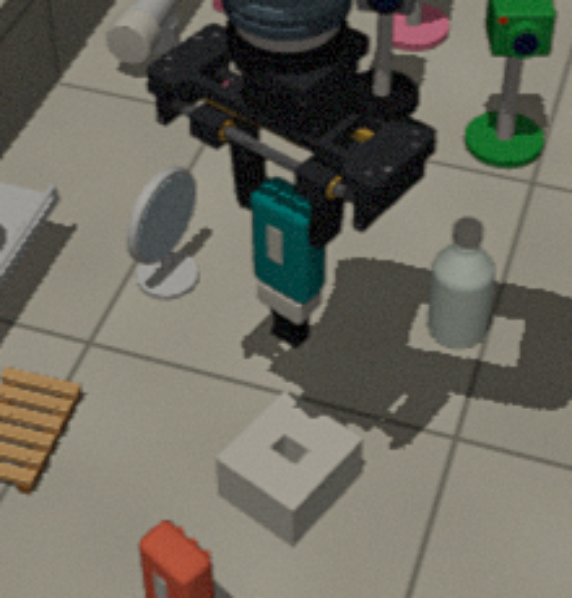

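The plug is free, the dock is empty and the scrubber hangs straight in the jaws. Moving to the shooting point: high first, then down.

```bash
cat >> h.py <<'E'
def model(T,R):
    P=[]; 
    for x0,x1,y,z0,z1 in ((-8,8,12,0,34),(-14,14,20,34,56),(-15,15,25,54,140)):
        P.append(np.array([[x,s*y,z] for z in (z0,z1) for x in (x0,x1) for s in (-1,1)])/1000@R.T+T)
    return P
def draw(im,n,T,R,k=1,cf=None,off=(0,0)):
    for P,col in zip(model(T,R),((0,0,255),(255,0,255),(0,255,255))):
        p=((proj(P,n,cf)-off+.5)*k).astype(int)
        for a,b in ((0,1),(2,3),(0,2),(1,3),(4,5),(6,7),(4,6),(5,7),(0,4),(1,5),(2,6),(3,7)): cv2.line(im,tuple(map(int,p[a])),tuple(map(int,p[b])),col,1)
from scipy.spatial.transform import Rotation as Rn
def scrub():
    s=status.state(); q=s['orientation']; R=Rn.from_quat([q[1],q[2],q[3],q[0]]).as_matrix()
    z=-R[:,2]; y=-R[:,0]; x=np.cross(y,z); Rs=np.c_[x,y,z]
    return s['position']-.093*z, Rs   # origin
E
python3 - <<'E'
from h import *
q=down(9.7); x,y=.5411,-.2341
ctrl.goto((x,y,.275),q); ctrl.move_linear((x,y,.239),feed=.06); ctrl.hold(.3)
T,R=scrub(); s=status.state(); print(s['time'],s['position'],s['joints'],s['ft_force'],s['grip_width'],T)
for n,x0,y0,w,h,k in (("side",270,110,190,140,4),("top",340,190,160,110,5)):
    im=optics.read_camera(n)[:,:,::-1]; a=cv2.resize(im[y0:y0+h,x0:x0+w],None,fx=k,fy=k,interpolation=cv2.INTER_CUBIC)
    cv2.imwrite(f"pics/{n}_f.png",a); b=a.copy(); draw(b,n,T,R,k,off=(x0,y0)); cv2.imwrite(f"pics/{n}_fo.png",b)
im=optics.read_camera("wrist")[:,:,::-1]; cv2.imwrite("pics/wrist_f.png",im)
E
```

```text
12.8417 [ 0.5412347  -0.23423783  0.23937221] [-6.09536429e-01  1.92886868e-01  1.54185754e+00 -1.41717697e-05
  1.40619914e+00 -7.78777288e-01] [ 0.35412346 -0.31073774 -2.42433984] 0.049453806572816575 [ 0.54128345 -0.23427345  0.14637223]
```

View pics/side_f.png

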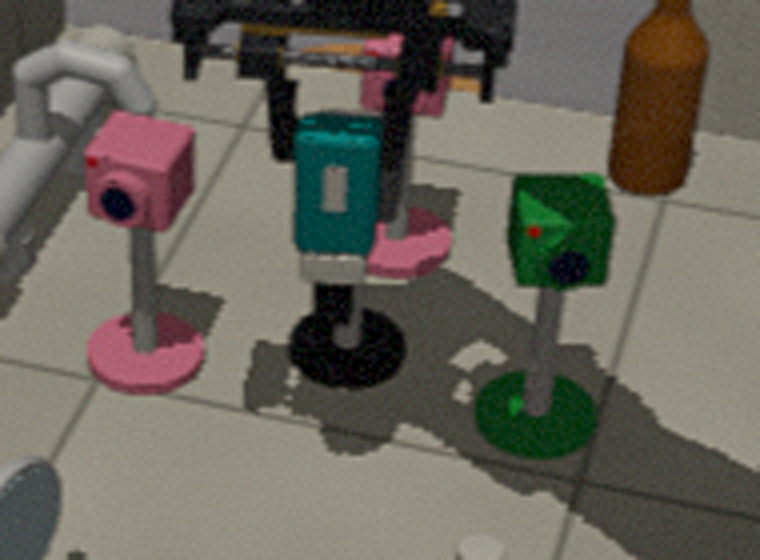

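View pics/side_fo.png

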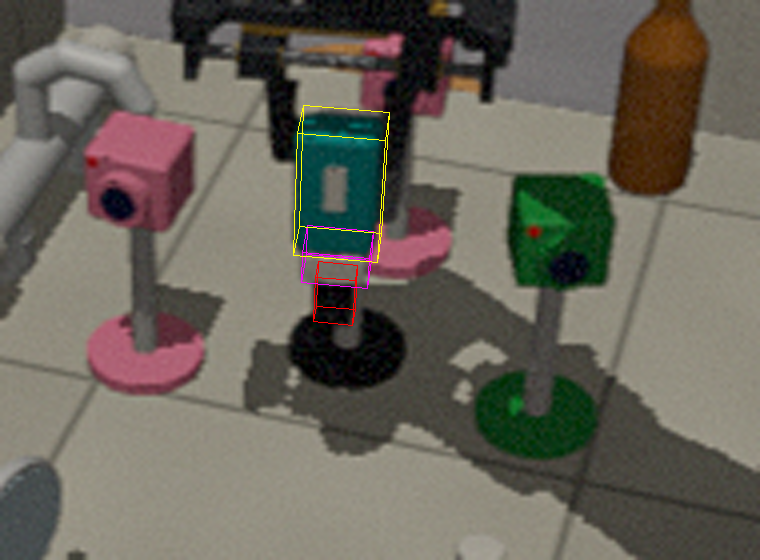

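View pics/top_f.png

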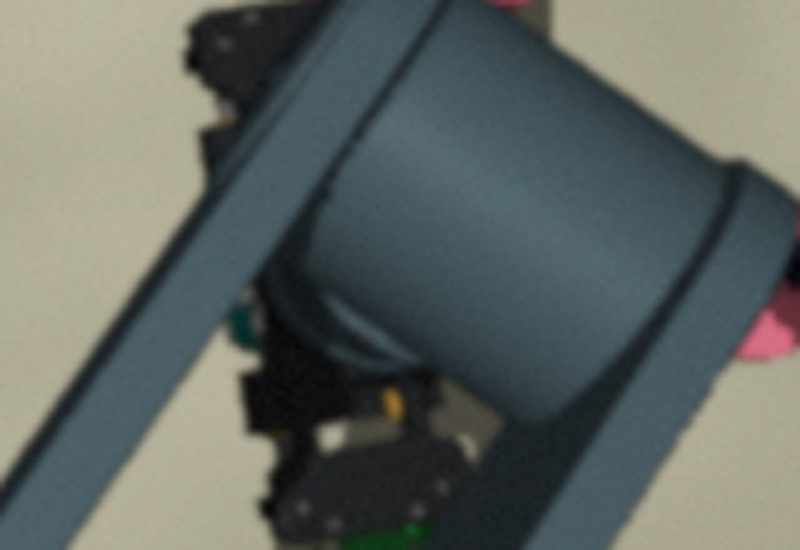

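View pics/wrist_f.png

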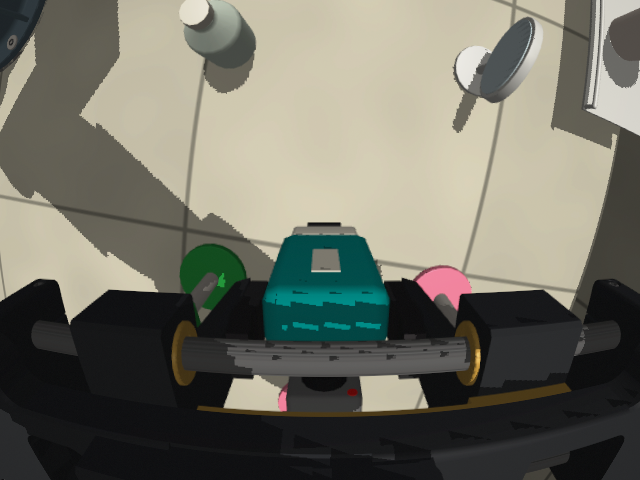

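The scrubber hangs upright in front of the lens: side crop head at (337,185), plug at (335,300). The plug and collar sit about 2 px higher than the model predicts. I'll check that against the docked view and the wrist view, to separate calibration bias from tilt.

Run:
```python
from h import *
T,R=scrub()
im=cv2.imread("pics/wrist_f.png"); k=4;x0,y0=240,205
a=cv2.resize(im[y0:y0+145,x0:x0+170],None,fx=k,fy=k,interpolation=cv2.INTER_CUBIC); b=a.copy(); draw(b,"wrist",T,R,k,off=(x0,y0)); cv2.imwrite("pics/wrist_fo.png",b)
im=cv2.imread("pics/side0.png");k=5;x0,y0=285,280
a=cv2.resize(im[y0:y0+95,x0:x0+75],None,fx=k,fy=k,interpolation=cv2.INTER_CUBIC); b=a.copy()
t=np.radians(69.5); R0=np.array([[np.cos(t),-np.sin(t),0],[np.sin(t),np.cos(t),0],[0,0,1]])
draw(b,"side",np.array([.502,.1357,.016]),R0,k,off=(x0,y0)); cv2.imwrite("pics/side0_o.png",np.hstack([a,b]))
```

```text
(no output)
```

View pics/wrist_fo.png

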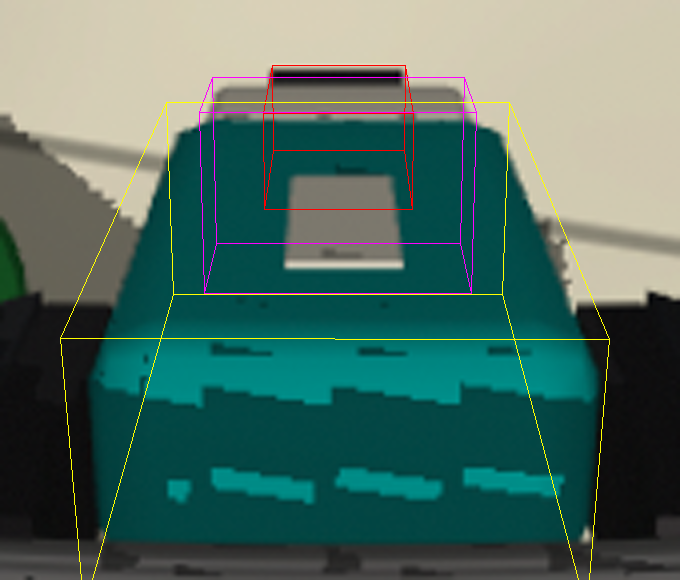

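View pics/side0_o.png

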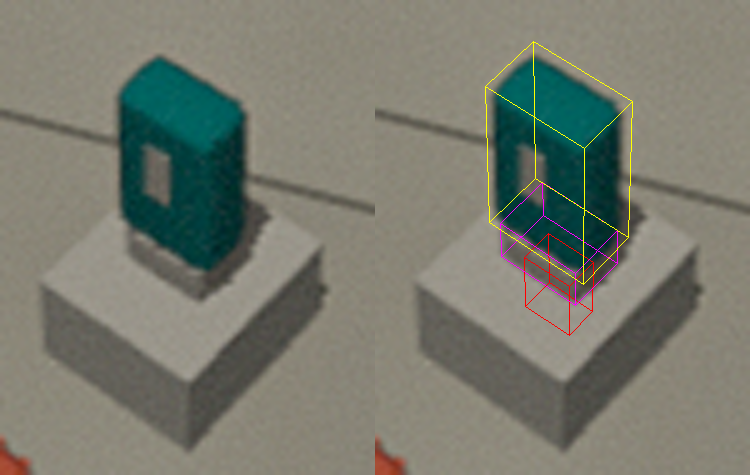

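The same side-view offset (about 1.5 px) already showed with the scrubber docked, so it's calibration bias. In the wrist view the plug's lower edge matches the model to about 0.5 px, so there's no slip or tilt. Final stillness check, then hand in.

Run:
```python
from h import *
ctrl.hold(.5); s=status.state(); T,R=scrub(); print(s['time'],abs(s['dq']).max(),s['ft_force'],s['grip_width'],"contacts",T+R@[-.008,0,.014],"aim",T+R@[-.108,0,.014])
job.job_done()
```

```text
13.4917 0.0021336515544174996 [-0.29544308  0.4303879  -1.3441488 ] 0.04950241971110308 contacts [ 0.5424474  -0.24196531  0.15999571] aim [ 0.55929473 -0.34053594  0.15998968]
the job is handed in; nothing more can be done
```

I pulled the teal scrubber straight up out of its dock and turned it to face the inspection camera. It is now held upright in the gripper, with the contacts 10 cm in front of the lens. I handed the job in at 13.5 s.

**Pose at hand-in:** the computed contacts are at (0.542, −0.242, 0.160). The aim point is at (0.559, −0.341, 0.160), where I estimate the lens to be. That comes from the arm's pose and my measurements, because the contacts cannot be seen directly from any of the cameras.

**Grip and stillness:** the grip width stayed at about 49.5 mm. The arm was still, and the wrist carried only the scrubber's own weight. The plug's lower edge matched the model to about 0.5 px in the wrist view, so I saw no slip or tilt there.

**Checks that disagreed:**
- **Lens position:** estimates along the viewing direction spread over about 10 mm (y from −0.334 to −0.344). I used −0.3405, so the 10 cm distance may be off by a few millimetres.
- **Facing angle:** camera yaw estimates ran from about 97.5° to 100.7°. I used 99.7°.
- **Side view:** it showed an offset of about 1.5 px. It was already there with the scrubber docked, so I put it down to camera calibration.
- **Wrist view:** the collar's edge sat about 2 px from the model, which I attribute to its rounded edges.

The last side picture showed the look-alikes, the mirror and the brown bottle where they had been. The coral scrubber and soap saver were outside that crop. I last saw them unmoved just after the lift.

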